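Hold the bread bin's lid at 50 degrees while a new lid stay is fitted

ROBOT

A 6-joint arm with a two-finger parallel gripper is mounted at the origin on the work surface. World frame = base frame: x ahead of the robot, y to its left, z up, the work surface at z = 0. Lengths are in m, angles in rad, forces in N, time in s.
With the tool pointing down it reaches from about 0.325 to 0.85 m from the base axis. Payload 4.4 kg.
Tool frame: the origin (TCP) lies midway between the tips of the shut fingers; the grasp point (between the pads) lies 19 mm behind it; z points along the fingers, y is the line along which they close (so a half turn about z gives the same grasp; the last joint's range is limited). The gripper opens to 94 mm and grips with 3 to 60 N. Pads are 16 mm wide; open, the fingers measure 119 mm over their backs; the gripper's body (75 mm by 177 mm) begins 78 mm behind the grasp point.
Start: joints at [-1.282, 0.207, 1.542, -0, 1.393, -0.15], TCP at [0.245, -0.52, 0.205] pointing down, gripper open.
Joint ranges: [-2.73, 2.73], [-0.86, 2.22], [0.23, 2.46], [-1.11, 4.25], [0.08, 2.63], [-2.82, 2.82]. Speed limits (rad/s): [2.79, 2.79, 3.14, 3.14, 3.14, 3.14].

INTERFACE

Orientations are given as a unit quaternion [x, y, z, w].
In Python, from plant import ctrl gives the robot as it stands.
- The arm moves only by the tool inch_along, called after "Emit:" as name([rows], argument=value, ...), one row to a line, values as JSON. Schema: {"type":"object","properties":{"rows":{"type":"array","items":{"type":"array","prefixItems":[{"type":"array","items":{"type":"number"},"minItems":3,"maxItems":3},{"type":"number"}],"minItems":2,"maxItems":2},"minItems":1,"maxItems":12},"jaw":{"type":"number"},"grip_force":{"type":"number"},"only":{"type":"string"},"quiet":{"type":"boolean"},"lines":{"type":"string"}},"required":["rows"],"additionalProperties":false}. rows is a list of rows, 1 to 12 of them, each written [[dx, dy, dz], turn]: dx, dy, dz in m, then a turn about the tool's z in rad; each row shifts and turns the commanded pose from where the row before left it, along the tool's axes as they then stand; what a row does not reach is not made up. A row lasts 1/8 s, in which the tool goes at most 0.0625 m and 0.188 rad, less where a joint would pass 70% of its speed; a pose out of reach is approached as far as the arm can. jaw is the finger opening in m, set as the call begins (left out keeps the last). The fingers move at their own pace and stop on an object; grip_force is the grip in N (left out, the last holds). Time passes only in rows, so rows that do not move let the fingers close. The tool returns the time, the measured TCP pose, the force, the opening and the grip force at its end. only (a regular expression) keeps the lines of the reply that match it, lines (a string "A,B") keeps lines A to B, and quiet returns only ok. Input that does not fit is refused with a message, and nothing moves.
- ctrl.state(): the state, without advancing time (a new reading comes with each control period).
- ctrl.camera(name): name is "side" or "top"; returns a dict with "img" (400x640x3 uint8, blue, green, red), "fx", "fy", "cx", "cy" (pixels), "D" ([k1, k2, p1, p2, k3] as OpenCV has them; the pictures are not rectified), "rvec" (rotation vector, rad) and "tvec" (3), from world to camera coordinates, as OpenCV has them. Camera axes: x right, y down, z forward; pixel columns grow to the right and rows downward; lengths in m; the calibration is good to about 2 mm. A picture is of the moment at which its call begins. There is no depth.
- ctrl.close_job(): hands the job in; it is judged then, once.
The state is a dict: "time": time; "joint_positions": joint angles; "joint_velocities": joint speeds; "joint_torque": joint torques, N m; "position": TCP position; "orientation": TCP orientation; "wrist_force": force on the tool from outside, world axes, zero at the start; "torque": the same for the moment, N m; "opening": finger opening in m; "grip_force": force on a finger pad.
Only numpy, scipy, OpenCV 4.12 (cv2) and the standard library are available. Lean on these libraries where they do the work, as an engineer would, in place of code of your own. Each camera call takes 0.05 s, during which the arm holds its last target. There are 200 camera calls.

TASK

The bread bin has lost its lid stay, so its lid drops shut when let go. Take the honey jar off the lid and stand it upright and fully on the round wooden board, setting it down without dropping it; only then raise the lid to 50 degrees open and keep holding it there, steady and never letting it fall, so that I can screw on the new stay. Finish while still holding the lid with the gripper, with nothing else propping it, and leave everything else where it is.

Things in the scene. Friction and masses are not known exactly. Their poses are not given: they have to be found in the camera images.
- bin: bread bin, fixed: grey panelled box 220 mm (its x) by 320 mm (its y), 110 mm high; its lid (flat oak top 226 by 326 mm, 40 mm deep grey skirt) brings it to 150 mm when shut. Origin: centre of the underside, on the worktop; its x points from the front, where the handle is, to the hinges at the back; z up
- lid (a joint): the bin's lid: angle in rad, 0 = shut, 0.873 = 50 degrees open, end stop 1.75. It swings about the hinge line (along the bin's y axis through point lid_hinge); the front goes up and back. Almost no friction: it falls shut unless held. About 0.65 kg (varies); 2 to 5 N upward at the handle lifts it
- lid_handle (a point): middle of the lid's bar handle, on its axis: dark round steel bar, 12 mm diameter, 160 mm long along the bin's y, 46 mm in front of the lid's front face on a 12 mm leg at each end; when shut 126 mm above the worktop; 269 mm in front of the hinge line and 16 mm above it. Being round, it turns between the finger pads as the lid swings
- lid_hinge (a point): on the hinge line, middle of the lid's width: 110 mm behind the bin's centre, 110 mm above the worktop
- jar: closed honey jar of amber glass with a metal cap and a paper label, standing loose on the shut lid: 56 mm diameter up to 60 mm above its foot, then narrowing to the 50 mm cap; 90 mm high, about 0.26 kg (varies). Origin: centre of its foot; z up its axis
- board: round wooden serving board, fixed, 180 mm diameter, 15 mm thick, flat top, beside the bin to the left or to the right. Origin: centre of its underside, on the worktop
- screwdriver: bystander: screwdriver with a black handle, 190 mm long, lying in the grey parts tray (240 by 130 mm, 24 mm high, fixed) on the other side of the bin from the board. Leave it alone. Origin on its underside
- stay: bystander: the new lid stay, a flat steel arm 180 mm long, lying in the same tray. Leave it alone. Origin: centre of its underside
- screwpot: bystander: small white bowl of screws, 68 mm diameter, 28 mm high, between the robot and the bin. Leave it alone. Origin: centre of its underside
- mug: bystander: white mug, 80 mm diameter, 95 mm high, near a back corner of the bin. Leave it alone. Origin: centre of its underside
- tumbler: bystander: drinking glass, 72 mm diameter at the rim, 100 mm high, near the other back corner. Leave it alone. Origin: centre of its underside

How it is judged:
On the way, in this order (a step that is already met when the one before it is completed fails the run):
1. the jar stands upright on the round board, let go, with the lid still shut (horizontal distance between jar and board below 0.062 m and z of jar in the frame of board between 0.01 and 0.021 m and angle between jar's own z axis and vertical below 0.1 rad and linear speed of jar below 0.03 m/s and contact force between the fingers and jar below 0.05 N and value of joint lid below 0.06 rad), for 0.2 s.
2. the lid is lifted well clear of the box, the jar staying on the board (horizontal distance between jar and board below 0.062 m and z of jar in the frame of board between 0.01 and 0.021 m and angle between jar's own z axis and vertical below 0.1 rad and linear speed of jar below 0.03 m/s and contact force between the fingers and jar below 0.05 N and value of joint lid above 0.4 rad), for 0.2 s.
At the end, for the whole second after the job is handed in: The lid stands still at 50 degrees open, within 4 degrees either way, held by the gripper's fingers (over 1 N on it) and touched by nothing else; the jar stands upright (within 6 degrees) and let go on the round board, its foot wholly on it (centre within 62 mm of the board's) (value of joint lid between 0.803 and 0.943 rad and velocity of joint lid between -0.05 and 0.05 rad/s and contact force between the fingers and bin above 1 N and horizontal distance between jar and board below 0.062 m and z of jar in the frame of board between 0.01 and 0.021 m and angle between jar's own z axis and vertical below 0.1 rad and linear speed of jar below 0.03 m/s and contact force between the fingers and jar below 0.05 N and contact force between each of jar, screwdriver, stay, screwpot, mug, tumbler and bin below 0.1 N); the arm keeps its last pose, push and grip.
It fails at once if the jar is tipped over (more than 35 degrees) (angle between jar's own z axis and vertical above 0.6 rad).
It fails at once if the jar is dropped (falls free, faster than 0.6 m/s, about 2 cm) (contact force between jar and anything else below 0.02 N and linear speed of jar above 0.6 m/s).
It fails at once if the lid is raised with the jar on it (value of joint lid above 0.12 rad and contact force between jar and bin above 0.05 N).
It fails at once if the lid is let fall (closing faster than 1.2 rad/s) (velocity of joint lid below -1.2 rad/s).
It fails at once if something else on the worktop is disturbed (moved over 30 mm) (distance of any of screwdriver, stay, screwpot, mug, tumbler from where it was at the start of the episode above 0.03 m).
It also fails if it takes over 61 s, if anything falls off the work surface, if the arm or the gripper's body presses on something with over 40 N, if the wrist force passes 120 N, or if a joint passes its speed limit or range.

## Working session

There is one attempt and no reset: what is moved stays moved. The work goes in short steps, Python scripts to look and compute and a tool call to move; the robot and the scene stay as the last step left them, time stands still between calls to the robot, and variables do not carry over. Pictures are saved under pics/ and viewed, at most 10 in all, crops included, and the job is handed in when it is done.

```bash
ls; mkdir -p pics; cat > h.py <<'E'
import numpy as np, cv2
from plant import ctrl
def cam(n):
    c=ctrl.camera(n); c['K']=np.array([[c['fx'],0,c['cx']],[0,c['fy'],c['cy']],[0,0,1.]]); c['D']=np.array(c['D'],float)
    c['rvec']=np.array(c['rvec'],float); c['tvec']=np.array(c['tvec'],float); return c
def ray(c,uv):
    p=cv2.undistortPoints(np.array([[uv]],float),c['K'],c['D'])[0,0]
    R=cv2.Rodrigues(c['rvec'])[0]; o=-R.T@c['tvec'].ravel(); d=R.T@np.array([p[0],p[1],1]); return o,d/np.linalg.norm(d)
def atz(c,uv,z):
    o,d=ray(c,uv); return o+d*(z-o[2])/d[2]
def tri(c1,a,c2,b):
    o1,d1=ray(c1,a);o2,d2=ray(c2,b)
    s=np.linalg.lstsq(np.c_[d1,-d2],o2-o1,rcond=None)[0]
    p,q=o1+s[0]*d1,o2+s[1]*d2; return (p+q)/2,np.linalg.norm(p-q)
def proj(c,P): return cv2.projectPoints(np.array(P,float).reshape(-1,3),c['rvec'],c['tvec'],c['K'],c['D'])[0][:,0]
E
python3 - <<'E'
from h import *
for n in('top','side'):
    c=cam(n); cv2.imwrite(f'pics/{n}1.png',c['img']); np.save(f'{n}.npy',c,allow_pickle=True)
    print(n,ray(c,(320,200)))
print(ctrl.state())
E
```

```text
pics
plant.py
top (array([0.44821306, 0.00879916, 1.39775913]), array([ 0.09953067, -0.00319768, -0.99502936]))
side (array([0.15798521, 1.06901927, 0.94203747]), array([ 0.28223555, -0.75516614, -0.59166476]))
{'time': 0.1, 'joint_positions': array([-1.28150165e+00,  2.07349138e-01,  1.54276572e+00, -2.03515079e-05,
        1.39354599e+00, -1.50545929e-01]), 'joint_velocities': array([ 0.00048305, -0.00075516, -0.00344765,  0.00049949, -0.00103   ,
        0.00010305]), 'joint_torque': array([-5.70145894e-04, -3.71866143e+01, -2.82294005e+01,  7.00339512e-02,
        3.11912969e-02, -4.73356010e-05]), 'position': array([ 0.24458213, -0.51958558,  0.20442032]), 'orientation': array([ 9.75913922e-01,  2.18153493e-01, -8.16729596e-05, -1.03091943e-03]), 'wrist_force': array([0.08398709, 0.40917718, 1.10175016]), 'torque': array([ 0.00334059,  0.06257062, -0.0493714 ]), 'grip_force': 0.0, 'opening': 0.09381735463160758}
```

View pics/top1.png

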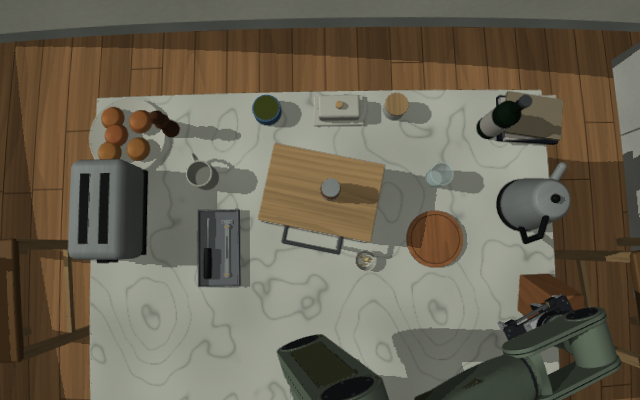

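View pics/side1.png

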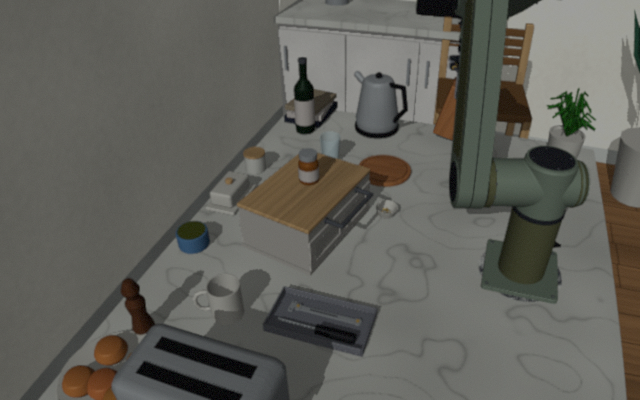

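The top view shows the lid with corners near (273,144), (385,165), (372,242) and (258,220), and the jar cap at (331,188). The handle bar runs (284,242)–(338,252), the board is at (435,239), and the screw pot at (366,261) is close to the handle. In the side view, the jar cap is at (308,153) and the board at (385,170). I'll enlarge the key parts.

```bash
python3 - <<'E'
from h import *
a=np.load('top.npy',allow_pickle=True).item()['img'][135:275,250:450]
b=np.load('side.npy',allow_pickle=True).item()['img'][140:280,230:430]
z=lambda i:cv2.convertScaleAbs(cv2.resize(i,None,fx=4,fy=4,interpolation=cv2.INTER_CUBIC),alpha=1.5)
cv2.imwrite('pics/ta.png',z(a));cv2.imwrite('pics/sb.png',z(b))
E
```

```text
(no output)
```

View pics/ta.png

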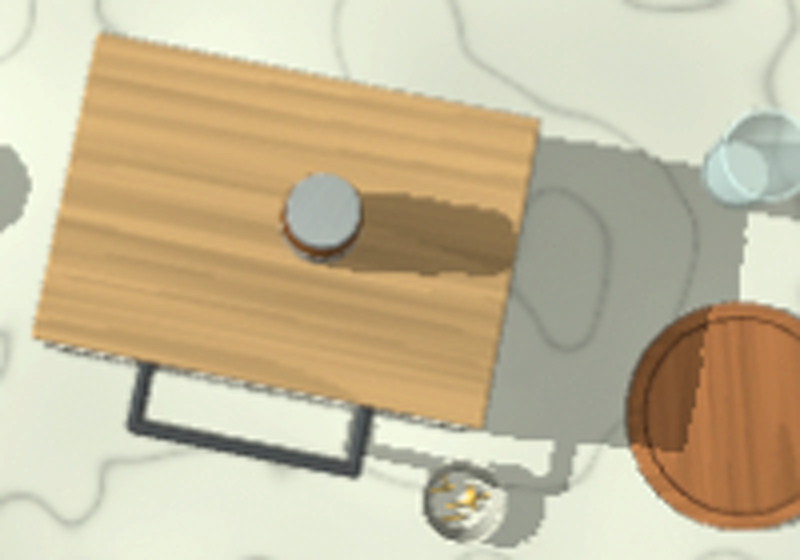

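View pics/sb.png

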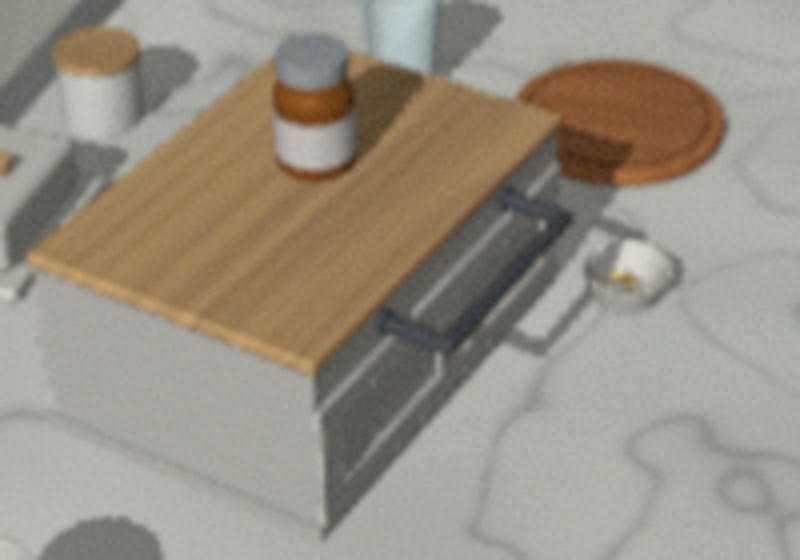

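The crops show the cap top at (323,211) in the top crop and (312,49) in the side crop. The bar ends are at (134,428)/(357,471) and (447,343)/(567,217). The board centre is at (741,415) and about (620,117).

```bash
cat > m.py <<'E'
from h import *
T=np.load('top.npy',allow_pickle=True).item();S=np.load('side.npy',allow_pickle=True).item()
t=lambda x,y:((x+.5)/4-.5+250,(y+.5)/4-.5+135)
s=lambda x,y:((x+.5)/4-.5+230,(y+.5)/4-.5+140)
np.set_printoptions(precision=4,suppress=True)
for n,a,b in[('cap',(323,211),(312,49)),('barL',(134,428),(447,343)),('barR',(357,471),(567,217)),('board',(741,415),(620,117)),('FL',(33,338),(315,366)),('FR',(485,428),(560,118)),('BL',(98,33),(30,258))]:
    print(n,*tri(T,t(*a),S,s(*b)))
print('lid z.15',*[atz(T,t(*p),.15) for p in[(98,33),(540,119),(485,428),(33,338)]])
print('board .015',atz(T,t(741,415),.015),atz(S,s(620,117),.015))
print('cap .24',atz(T,t(323,211),.24),atz(S,s(312,49),.24))
print('pot',atz(T,t(465,502),.028),'tumb',atz(T,t(745,160),.05),'mug',atz(T,(203,178),.09))
print('bar',atz(T,t(134,428),.126),atz(T,t(357,471),.126))
E
python3 m.py
```

```text
cap [ 0.5974 -0.0229  0.2388] 0.000585289715662846
barL [0.4586 0.1129 0.1264] 0.0019118898687781735
barR [ 0.424  -0.0464  0.1231] 8.827769430120793e-05
board [ 0.4573 -0.3555  0.0082] 0.0023721605055371207
FL [0.5221 0.1819 0.1458] 0.0005582124270043891
FR [ 0.4533 -0.1366  0.1425] 0.001467136238463693
BL [0.7416 0.134  0.1432] 0.00189730041234713
lid z.15 [0.741  0.1337 0.15  ] [ 0.672  -0.1825  0.15  ] [ 0.4525 -0.136   0.15  ] [0.5221 0.1814 0.15  ]
board .015 [ 0.4584 -0.3535  0.015 ] [ 0.4541 -0.3456  0.015 ]
cap .24 [ 0.597 -0.023  0.24 ] [ 0.5969 -0.021   0.24  ]
pot [ 0.3966 -0.133   0.028 ] tumb [ 0.655  -0.3566  0.05  ] mug [0.6523 0.355  0.09  ]
bar [0.4577 0.1127 0.126 ] [ 0.424  -0.0462  0.126 ]
```
Board centre: ~(0.457,-0.352). Jar (0.597,-0.022), height 0.24. Bin yaw: x axis: from front to back: FL->BL = (0.219,-0.0477) -> angle -0.215 rad. Bin centre ~ mean lid corners (0.597,-0.001). Bar centre (0.441,0.033,0.126).

Emit:
inch_along([
  [[0.02, -0.01, -0.03], 0],
  [[0.044, -0.025, -0.03], 0],
  [[0.046, -0.026, -0.02], 0],
  [[0.046, -0.026, 0], 0],
  [[0.046, -0.026, 0], 0],
  [[0.046, -0.026, 0], 0],
  [[0.046, -0.026, 0], 0],
  [[0.046, -0.026, 0], 0],
  [[0.046, -0.026, 0], 0],
  [[0.046, -0.026, 0], 0],
  [[0.046, -0.026, 0], 0],
  [[0.03, -0.018, 0], 0],
], jaw=0.094, grip_force=20)

```text
time: 1.6
position: [0.5829, -0.0421, 0.2847]
orientation: [0.976, 0.219, -0.001, -0.0]
wrist_force: [0.2, -1.5, 0.8]
opening: 0.0941
grip_force: 0.0
```

```bash
cat > w.py <<'E'
import sys
from h import *
# tool-frame shift to world point, and tool yaw
s=ctrl.state(); from scipy.spatial.transform import Rotation as R
r=R.from_quat(s['orientation']); np.set_printoptions(precision=4,suppress=True)
print('t',round(s['time'],2),'pos',s['position'],'x',r.as_matrix()[:,0],'y',r.as_matrix()[:,1],'q',s['joint_positions'],'F',s['wrist_force'],'op',s['opening'],'grip',s['grip_force'])
if len(sys.argv)>1: print('shift',r.inv().apply(np.array(eval(sys.argv[1]))-s['position']))
E
python3 w.py '[.597,-.022,.175]'
```

```text
t 1.6 pos [ 0.5829 -0.0421  0.2847] x [ 0.9041  0.4274 -0.0008] y [ 0.4274 -0.9041 -0.0009] q [-0.2202  0.1784  1.4122  0.0002  1.5522  0.909 ] F [ 0.2245 -1.486   0.8265] op 0.09406982361579229 grip 0.0
shift [ 0.0214 -0.012   0.1097]
```

Emit:
inch_along([
  [[0.011, -0.006, 0], 0],
  [[0.011, -0.006, 0], 0],
  [[0, 0, 0], 0],
  [[0, 0, 0.02], 0],
  [[0, 0, 0.03], 0],
  [[0, 0, 0.03], 0],
  [[0, 0, 0.02], 0],
  [[0, 0, 0.01], 0],
  [[0, 0, 0], 0],
  [[0, 0, 0], 0],
])

```text
time: 2.85
position: [0.5978, -0.0246, 0.1768]
orientation: [0.976, 0.218, 0.001, 0.0]
wrist_force: [-0.3, -0.1, -0.3]
opening: 0.0938
grip_force: 0.0
```

```bash
python3 w.py '[.597,-.022,.173]' && python3 - <<'E'
from h import *
i=[cam('top')['img'][120:270,240:400],cam('side')['img'][100:250,230:390]]
cv2.imwrite('pics/g1.png',cv2.convertScaleAbs(cv2.resize(np.hstack(i),None,fx=2.5,fy=2.5),alpha=1.5))
E
```

```text
t 2.85 pos [ 0.5978 -0.0246  0.1768] x [0.905  0.4254 0.0018] y [ 0.4254 -0.905   0.0014] q [-0.1856  0.2775  1.515  -0.0001  1.3468  0.9458] F [-0.3333 -0.0577 -0.3265] op 0.09384226297801773 grip 0.0
shift [ 0.0003 -0.0027  0.0038]
```

View pics/g1.png

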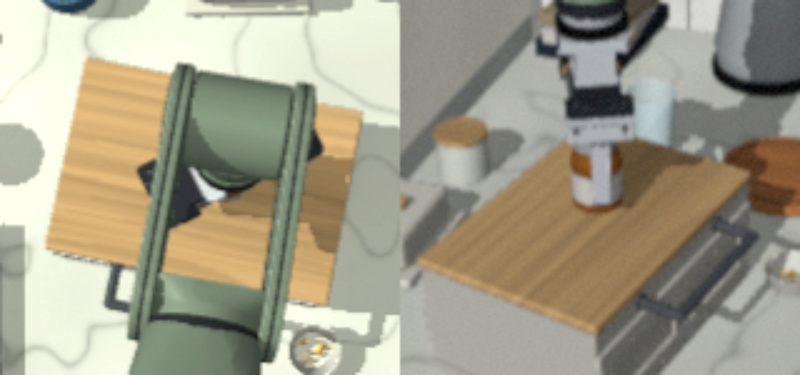

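The jar sits between the open fingers: in the right half, a finger is in front of the label at about (600,185). I'll close and lift.

Emit:
inch_along([
  [[0, -0.002, 0.003], 0],
  [[0, 0, 0], 0],
  [[0, 0, 0], 0],
  [[0, 0, 0], 0],
  [[0, 0, 0], 0],
  [[0, 0, 0], 0],
  [[0, 0, 0], 0],
  [[0, 0, 0], 0],
], jaw=0.045, grip_force=18)

```text
time: 3.95
position: [0.5964, -0.0225, 0.1726]
orientation: [0.976, 0.218, 0.0, 0.0]
wrist_force: [1.3, -2.0, -0.5]
opening: 0.055
grip_force: 18.0
```

Emit:
inch_along([
  [[0, 0, -0.005], 0],
  [[0, 0, -0.015], 0],
  [[0, 0, -0.03], 0],
  [[0, 0, -0.03], 0],
  [[0, 0, -0.02], 0],
  [[0, 0, 0], 0],
  [[0, 0, 0], 0],
])

```text
time: 4.82
position: [0.5955, -0.022, 0.2716]
orientation: [0.976, 0.218, -0.001, -0.0]
wrist_force: [-0.9, -0.2, -4.1]
opening: 0.0552
grip_force: 18.0
```

```bash
python3 w.py '[.457,-.352,.273]'
```

```text
t 4.83 pos [ 0.5955 -0.022   0.2716] x [ 0.9048  0.4259 -0.0014] y [ 0.4259 -0.9048 -0.0012] q [-0.1822  0.2101  1.4013  0.0001  1.5321  0.9487] F [-0.8558 -0.2142 -4.1178] op 0.0551756583611278 grip 17.994639639509842
shift [-0.2659  0.2396 -0.0013]
```

Emit:
inch_along([
  [[-0.015, 0.013, 0], 0],
  [[-0.025, 0.023, 0], 0],
  [[-0.032, 0.029, 0], 0],
  [[-0.032, 0.029, 0], 0],
  [[-0.032, 0.029, 0], 0],
  [[-0.032, 0.029, 0], 0],
  [[-0.032, 0.029, 0], 0],
  [[-0.03, 0.026, 0], 0],
  [[-0.022, 0.02, 0], 0],
  [[-0.014, 0.013, 0], 0],
  [[0, 0, 0], 0],
  [[0, 0, 0], 0],
])

```text
time: 6.32
position: [0.4578, -0.3518, 0.2722]
orientation: [0.976, 0.218, 0.0, -0.001]
wrist_force: [0.3, 0.0, -2.7]
opening: 0.0555
grip_force: 18.0
```

```bash
python3 w.py '[.457,-.352,.06]'
```

```text
t 6.33 pos [ 0.4578 -0.3518  0.2722] x [0.9046 0.4263 0.0003] y [ 0.4263 -0.9046 -0.0012] q [-0.8055  0.169   1.4483  0.0007  1.5253  0.3249] F [ 0.2751  0.0095 -2.7488] op 0.0554817361617865 grip 17.99486243748106
shift [-0.0009  0.0001  0.2122]
```

Emit:
inch_along([
  [[0, 0, 0.02], 0],
  [[0, 0, 0.035], 0],
  [[0, 0, 0.04], 0],
  [[0, 0, 0.04], 0],
  [[0, 0, 0.04], 0],
  [[0, 0, 0.025], 0],
  [[0, 0, 0.01], 0],
  [[0, 0, 0], 0],
  [[0, 0, 0], 0],
  [[0, 0, 0], 0],
])

```text
time: 7.58
position: [0.4586, -0.3536, 0.064]
orientation: [0.976, 0.218, 0.001, 0.001]
wrist_force: [-0.4, -0.6, -3.8]
opening: 0.0549
grip_force: 18.0
```

```bash
python3 w.py '[.457,-.352,.0376]'; python3 - <<'E'
from h import *
i=[cam('top')['img'][170:310,360:510],cam('side')['img'][90:230,300:450]]
cv2.imwrite('pics/p1.png',cv2.convertScaleAbs(cv2.resize(np.hstack(i),None,fx=2.6,fy=2.6),alpha=1.5))
E
```

```text
t 7.58 pos [ 0.4586 -0.3536  0.064 ] x [0.9048 0.4259 0.001 ] y [ 0.4259 -0.9048  0.0028] q [-0.8061  0.3653  1.655   0.      1.1184  0.3247] F [-0.4039 -0.5598 -3.8424] op 0.05492801065387846 grip 17.994717929977924
shift [-0.0008 -0.0022  0.0264]
```

View pics/p1.png

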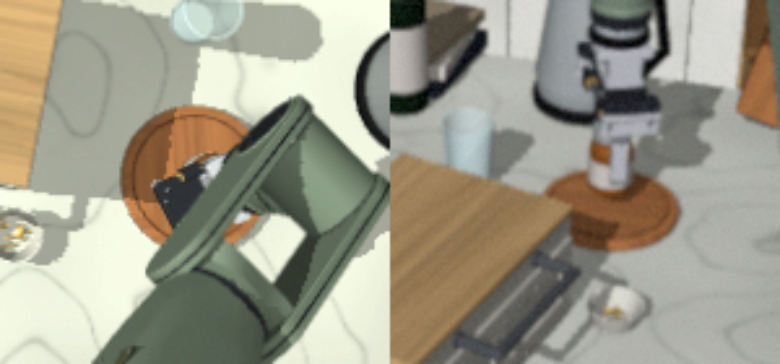

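The jar is upright over the board, with its foot at about (608,190) and the board centre near (612,207) in the side view. I'll lower it gently until contact shows.

Emit:
inch_along([
  [[0, 0, 0.01], 0],
  [[0, 0, 0.007], 0],
  [[0, 0, 0.004], 0],
  [[0, 0, 0], 0],
  [[0, 0, 0], 0],
])

```text
time: 8.3
position: [0.4578, -0.3528, 0.0415]
orientation: [0.976, 0.218, 0.0, 0.0]
wrist_force: [1.4, 0.5, -2.6]
opening: 0.0553
grip_force: 18.0
```

Emit:
inch_along([
  [[0, 0, 0.002], 0],
  [[0, 0, 0.002], 0],
  [[0, 0, 0], 0],
  [[0, 0, 0], 0],
])

```text
time: 8.8
position: [0.4578, -0.3528, 0.0376]
orientation: [0.976, 0.218, 0.0, 0.0]
wrist_force: [-1.3, 1.3, -2.7]
opening: 0.0553
grip_force: 18.0
```

```bash
python3 w.py
```

```text
t 8.8 pos [ 0.4578 -0.3528  0.0376] x [0.9048 0.4258 0.0001] y [ 0.4258 -0.9048  0.0004] q [-0.8063  0.402   1.6686 -0.      1.0706  0.3247] F [-1.3262  1.3056 -2.7132] op 0.055289984950687675 grip 17.9963424266316
```

Emit:
inch_along([
  [[0, 0, 0.001], 0],
  [[0, 0, 0], 0],
  [[0, 0, 0], 0],
])

```text
time: 9.18
position: [0.4579, -0.3529, 0.0376]
orientation: [0.976, 0.218, 0.0, 0.0]
wrist_force: [-1.6, 1.5, 5.2]
opening: 0.055
grip_force: 18.0
```

Emit:
inch_along([
  [[0, 0, 0.001], 0],
  [[0, 0, 0], 0],
  [[0, 0, 0], 0],
])

```text
time: 9.55
position: [0.4579, -0.3529, 0.0375]
orientation: [0.976, 0.218, 0.0, 0.0]
wrist_force: [-3.2, 3.9, 11.8]
opening: 0.0555
grip_force: 18.0
```

Emit:
inch_along([
  [[0, 0, -0.001], 0],
  [[0, 0, 0], 0],
])

```text
time: 9.8
position: [0.4579, -0.3529, 0.0376]
orientation: [0.976, 0.218, 0.0, 0.0]
wrist_force: [-2.6, 1.9, 6.2]
opening: 0.0552
grip_force: 18.0
```

Emit:
inch_along([
  [[0, 0, 0], 0],
  [[0, 0, 0], 0],
  [[0, 0, 0], 0],
  [[0, 0, 0], 0],
  [[0, 0, 0], 0],
  [[0, 0, 0], 0],
], jaw=0.094)

```text
time: 10.55
position: [0.4577, -0.3527, 0.0364]
orientation: [0.976, 0.218, 0.0, 0.0]
wrist_force: [0.6, 0.8, 0.6]
opening: 0.0943
grip_force: 0.0
```

Emit:
inch_along([
  [[0, 0, -0.01], 0],
  [[0, 0, -0.02], 0],
  [[0, 0, -0.03], 0],
  [[0, 0, -0.04], 0],
  [[0, 0, -0.05], 0],
  [[0, 0, -0.05], 0],
  [[0, 0, -0.04], 0],
  [[0, 0, 0], 0],
  [[0, 0, 0], 0],
])

```text
time: 11.68
position: [0.4573, -0.3522, 0.2758]
orientation: [0.976, 0.218, -0.0, -0.0]
wrist_force: [-0.2, -0.4, -0.3]
opening: 0.0941
grip_force: 0.0
```

```bash
python3 w.py '[.441,.033,.2]'
```

```text
t 11.68 pos [ 0.4573 -0.3522  0.2758] x [ 0.9048  0.4257 -0.0004] y [ 0.4257 -0.9048 -0.001 ] q [-0.8063  0.167   1.4433 -0.      1.5324  0.3247] F [-0.2322 -0.4129 -0.2523] op 0.09406049543344162 grip 0.0
shift [ 0.1493 -0.3554  0.0761]
```

Emit:
inch_along([
  [[0.008, -0.019, 0], 0],
  [[0.016, -0.038, 0], 0],
  [[0.02, -0.047, 0], 0],
  [[0.02, -0.047, 0], 0],
  [[0.02, -0.047, 0], 0],
  [[0.02, -0.047, 0], 0],
  [[0.018, -0.043, 0], 0],
  [[0.014, -0.035, 0], 0],
  [[0.013, -0.032, 0], 0],
  [[0, 0, 0], 0],
], jaw=0.042)

```text
time: 12.92
position: [0.4394, 0.0346, 0.2748]
orientation: [0.975, 0.22, -0.002, -0.001]
wrist_force: [-0.4, -0.2, -0.3]
opening: 0.042
grip_force: 0.0
```

Emit:
inch_along([
  [[0, 0, 0], -0.1],
  [[0, 0, 0], -0.16],
  [[0, 0, 0], -0.16],
  [[0, 0, 0], -0.16],
  [[0, 0, 0], -0.16],
  [[0, 0, 0], -0.12],
  [[0, 0, 0], -0.056],
  [[0, 0, 0], 0],
  [[0, 0, 0], 0],
])

```text
time: 14.05
position: [0.4409, 0.0316, 0.2759]
orientation: [0.779, 0.627, -0.0, -0.0]
wrist_force: [0.1, -0.2, 0.3]
opening: 0.042
grip_force: 0.0
```

```bash
python3 w.py '[.441,.033,.18]'; python3 - <<'E'
from h import *
c=cam('top');s=cam('side')
np.save('top2.npy',c,allow_pickle=True);np.save('side2.npy',s,allow_pickle=True)
i=[c['img'][170:310,370:510],s['img'][130:270,300:440]]
cv2.imwrite('pics/p2.png',cv2.convertScaleAbs(cv2.resize(np.hstack(i),None,fx=2.8,fy=2.8),alpha=1.5))
E
```

```text
t 14.05 pos [0.4409 0.0316 0.2759] x [ 0.2147  0.9767 -0.0003] y [ 0.9767 -0.2147 -0.0011] q [-0.1245 -0.1345  1.7491 -0.0002  1.5282  0.0919] F [ 0.0933 -0.2354  0.3178] op 0.042030050163262334 grip 0.0
shift [ 0.0014 -0.0001  0.0959]
```

View pics/p2.png

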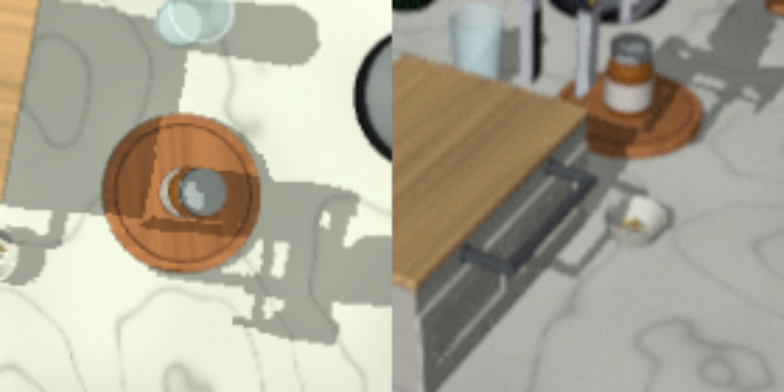

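The jar stands on the board: cap at about (203,190) in the top view, foot near the board centre (182,192) once you allow for parallax. The tool is now aligned over the bar, so I'll descend.

Emit:
inch_along([
  [[0, 0, 0.02], 0],
  [[0, 0, 0.035], 0],
  [[0, 0, 0.035], 0],
  [[0, 0, 0.03], 0],
  [[0, 0, 0.02], 0],
  [[0, 0, 0.015], 0],
  [[0, 0, 0.01], 0],
  [[0, 0, 0], 0],
  [[0, 0, 0], 0],
])

```text
time: 15.28
position: [0.4421, 0.0319, 0.1122]
orientation: [0.779, 0.627, 0.001, 0.001]
wrist_force: [0.3, 0.1, -0.1]
opening: 0.0419
grip_force: 0.0
```

Emit:
inch_along([
  [[0, 0, 0.004], 0],
  [[0, 0, 0], 0],
  [[0, 0, 0], 0],
])

```text
time: 15.65
position: [0.4415, 0.032, 0.1076]
orientation: [0.779, 0.627, 0.0, 0.0]
wrist_force: [0.8, 0.1, 0.6]
opening: 0.0421
grip_force: 0.0
```

```bash
python3 w.py '[.441,.033,.106]'
```

```text
t 15.65 pos [0.4415 0.032  0.1076] x [0.2133 0.977  0.    ] y [ 0.977  -0.2133  0.0002] q [-0.1237  0.0333  1.9537  0.      1.1544  0.0912] F [0.8427 0.147  0.6059] op 0.04211612715270946 grip 0.0
shift [ 0.0009 -0.0007  0.0016]
```

Emit:
inch_along([
  [[0, 0, 0.001], 0],
  [[0, 0, 0], 0],
  [[0, 0, 0], 0],
  [[0, 0, 0], 0],
  [[0, 0, 0], 0],
], jaw=0.006, grip_force=25)

```text
time: 16.27
position: [0.4423, 0.0317, 0.1065]
orientation: [0.779, 0.627, 0.001, 0.001]
wrist_force: [5.0, -0.7, -3.9]
opening: 0.0114
grip_force: 25.0
```

```bash
python3 w.py && python3 - <<'E'
import numpy as np
# tool steps (y=bin x, z=down) along handle arc, 0->50 deg, 20 rows with ease
n=24; t=np.arange(n+1)/n; a=np.deg2rad(50)*(t-np.sin(2*np.pi*t)/(2*np.pi)*.7)
f=.269*np.cos(a)-.016*np.sin(a);u=.269*np.sin(a)+.016*np.cos(a)
print(';'.join('0 %.4f %.4f 0'%(-x,-y) for x,y in zip(np.diff(f),np.diff(u))), np.ptp(f),np.ptp(u))
E
```

```text
t 16.27 pos [0.4423 0.0317 0.1065] x [0.2135 0.977  0.0001] y [ 0.977  -0.2135  0.0022] q [-0.1239  0.0353  1.9541 -0.0001  1.1501  0.0912] F [ 4.9605 -0.7055 -3.8659] op 0.011427649596750019 grip 24.999122321605682
0 0.0002 -0.0030 0;0 0.0003 -0.0035 0;0 0.0004 -0.0044 0;0 0.0006 -0.0056 0;0 0.0010 -0.0071 0;0 0.0015 -0.0088 0;0 0.0021 -0.0105 0;0 0.0030 -0.0120 0;0 0.0040 -0.0134 0;0 0.0052 -0.0143 0;0 0.0063 -0.0148 0;0 0.0074 -0.0148 0;0 0.0083 -0.0143 0;0 0.0089 -0.0134 0;0 0.0092 -0.0122 0;0 0.0090 -0.0107 0;0 0.0084 -0.0091 0;0 0.0076 -0.0075 0;0 0.0066 -0.0060 0;0 0.0054 -0.0047 0;0 0.0043 -0.0036 0;0 0.0034 -0.0027 0;0 0.0028 -0.0021 0;0 0.0024 -0.0018 0 0.10834684408422457 0.20035055695398973
```

Emit:
inch_along([
  [[0, 0, -0.003], 0],
  [[0, 0.0005, -0.0035], 0],
  [[0, 0.0005, -0.0045], 0],
  [[0, 0.0005, -0.0055], 0],
  [[0, 0.001, -0.007], 0],
  [[0, 0.0015, -0.009], 0],
  [[0, 0.002, -0.0105], 0],
  [[0, 0.003, -0.012], 0],
  [[0, 0.002, -0.007], 0],
  [[0, 0, 0], 0],
])

```text
time: 17.52
position: [0.4535, 0.0292, 0.169]
orientation: [0.779, 0.627, 0.001, 0.001]
wrist_force: [6.0, -0.8, -4.9]
opening: 0.011
grip_force: 25.0
```

```bash
python3 w.py
```

```text
t 17.52 pos [0.4535 0.0292 0.169 ] x [ 0.2136  0.9769 -0.    ] y [ 0.9769 -0.2136  0.0032] q [-0.1263 -0.0218  1.8688 -0.0003  1.2914  0.089 ] F [ 5.982  -0.8486 -4.909 ] op 0.010987914054343798 grip 25.00207632780075
```

```bash
python3 - <<'E'
import numpy as np
a=np.deg2rad(3.404+np.array([13.5,14.5,16.5,19,22,25.5,29,32.5,36,39,42,44.5,46.5,48,49,50])); r=.2695
print(';'.join('0 %.4f %.4f 0'%(x,-y) for x,y in zip(-np.diff(r*np.cos(a)),np.diff(r*np.sin(a)))))
E
```

```text
0 0.0014 -0.0045 0;0 0.0030 -0.0089 0;0 0.0042 -0.0110 0;0 0.0057 -0.0129 0;0 0.0075 -0.0146 0;0 0.0084 -0.0142 0;0 0.0092 -0.0136 0;0 0.0101 -0.0130 0;0 0.0092 -0.0107 0;0 0.0098 -0.0102 0;0 0.0086 -0.0081 0;0 0.0071 -0.0062 0;0 0.0055 -0.0045 0;0 0.0037 -0.0029 0;0 0.0038 -0.0028 0
```

Emit:
inch_along([
  [[0, 0.0015, -0.0045], 0],
  [[0, 0.003, -0.009], 0],
  [[0, 0.004, -0.011], 0],
  [[0, 0.0055, -0.013], 0],
  [[0, 0.0075, -0.0145], 0],
  [[0, 0.0085, -0.014], 0],
  [[0, 0.009, -0.0135], 0],
  [[0, 0.01, -0.013], 0],
  [[0, 0.006, -0.007], 0],
  [[0, 0.003, -0.0035], 0],
  [[0, 0, 0], 0],
  [[0, 0, 0], 0],
])

```text
time: 19.02
position: [0.5081, 0.017, 0.2695]
orientation: [0.779, 0.627, -0.001, -0.001]
wrist_force: [4.7, -2.2, -8.7]
opening: 0.0115
grip_force: 25.0
```

```bash
python3 w.py
```

```text
t 19.02 pos [0.5081 0.017  0.2695] x [ 0.2136  0.9769 -0.0007] y [ 0.9769 -0.2136 -0.0027] q [-0.1365  0.021   1.6147 -0.0005  1.5086  0.0788] F [ 4.7122 -2.1972 -8.6677] op 0.011512072933651162 grip 25.00104546546936
```

Emit:
inch_along([
  [[0, 0.004, -0.0045], 0],
  [[0, 0.007, -0.007], 0],
  [[0, 0.0085, -0.008], 0],
  [[0, 0.008, -0.007], 0],
  [[0, 0.006, -0.005], 0],
  [[0, 0.004, -0.0035], 0],
  [[0, 0.0035, -0.0025], 0],
  [[0, 0, 0], 0],
  [[0, 0, 0], 0],
  [[0, 0, 0], 0],
  [[0, 0, 0], 0],
])

```text
time: 20.4
position: [0.5488, 0.0081, 0.3088]
orientation: [0.779, 0.627, -0.0, 0.0]
wrist_force: [3.7, -4.8, -9.4]
opening: 0.0116
grip_force: 25.0
```

```bash
python3 w.py && python3 - <<'E'
from h import *
c=cam('top');s=cam('side')
np.save('top3.npy',c,allow_pickle=True);np.save('side3.npy',s,allow_pickle=True)
i=[c['img'][130:290,250:480],s['img'][70:230,210:440]]
cv2.imwrite('pics/e.png',cv2.convertScaleAbs(cv2.resize(np.hstack(i),None,fx=1.73,fy=1.73),alpha=1.5))
E
```

```text
t 20.4 pos [0.5488 0.0081 0.3088] x [ 0.2136  0.9769 -0.0008] y [ 0.9769 -0.2136 -0.0001] q [-0.1425  0.0902  1.4628 -0.0008  1.5887  0.0728] F [ 3.7278 -4.7613 -9.3705] op 0.011561251289692686 grip 24.99773472547531
```

View pics/e.png

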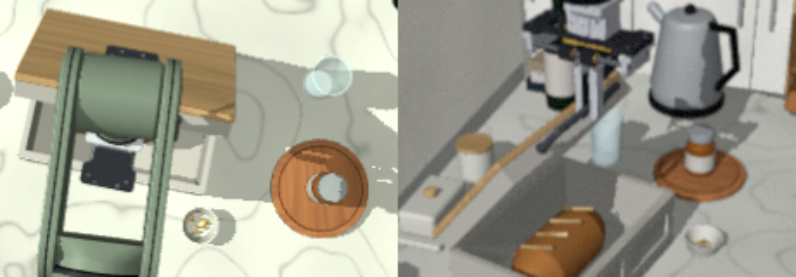

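The lid is open and held by its bar, which ends at about (545,145) in the side view. The jar stands upright on the board, and the other objects haven't moved. The measured handle arc gives 50.4°. I'll let it settle and hand in.

Emit:
inch_along([
  [[0, 0, 0], 0],
  [[0, 0, 0], 0],
  [[0, 0, 0], 0],
  [[0, 0, 0], 0],
  [[0, 0, 0], 0],
  [[0, 0, 0], 0],
])

```text
time: 21.25
position: [0.5488, 0.0081, 0.3088]
orientation: [0.779, 0.627, -0.0, 0.0]
wrist_force: [3.4, -4.1, -10.0]
opening: 0.0114
grip_force: 25.0
```

```bash
python3 -c "
from plant import ctrl
print(ctrl.close_job())"
```

```text
the job is handed in; nothing more can be done
None
```

The honey jar stands upright on the round board, the gripper is holding the lid steady at about 50° open (50.4° from the measured handle path), and the job was handed in at about 21 s; no verdict was printed.

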